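# Turn a sample tube level on the trough rim and lay it in the mixer

### The arm

A 6-joint arm with a two-finger parallel gripper is mounted at the origin on the work surface. World frame = base frame: x ahead of the robot, y to its left, z up, the work surface at z = 0. Lengths are in mm, angles in rad, forces in N, time in s.
With the tool pointing down it reaches from about 275 to 750 mm from the base axis. Payload 10.2 kg.
Tool frame: the origin (TCP) lies at the very end of the fingers, on their centre line; the grasp point (between the pads) lies 19 mm behind it; z points along the fingers, y is the line along which they close (so a half turn about z gives the same grasp; the last joint's range is limited). The gripper opens to 85 mm and grips with 20 to 120 N. Pads are 22 mm wide; open, the fingers measure 114 mm over their backs; the gripper's body (76 mm by 85 mm) begins 54 mm behind the grasp point. The pads swing forward as they close: fully open they stand 13 mm farther back than shut.
Start: joints at [1.056, 0.313, 1.498, -0, 1.331, -0.223], TCP at [151.043, 502.809, 231.294] pointing down, gripper open.
Joint ranges: [-2.94, 2.94], [-0.97, 2.17], [0.19, 2.56], [-1.23, 4.37], [0.02, 3.11], [-2.88, 2.88]. Speed limits (rad/s): [2.39, 2.39, 3.01, 3.14, 3.14, 3.14].

### API

Orientations are given as a unit quaternion [w, x, y, z].
In Python, from rig import telemetry, optics, ctrl gives the robot as it stands.
- The arm moves only by the tool servo_tool, never from a script. Its argument "deltas" is a list of rows, each a list of 3 entries, a list of its own where there are three numbers: the shift along the tool's x, y, z in units of 20 cm (1.0 is 20 cm), then the turn, a rotation vector about the tool's x, y, z in units of 90 degrees (1.0 is 90 degrees), then the opening, from 0 (shut) to 1 (fully open). A call has 1 to 8 rows; each row shifts and turns the commanded pose from where the row before left it, along the tool's axes as they then stand; what a row does not reach is not made up. A row lasts 1/10 s, in which the tool goes at most 50 mm and 8.59 degrees, less where a joint would pass 70% of its speed; a pose out of reach is approached as far as the arm can. A call with a number of a shift or a turn outside -1 to 1 is refused whole. A call with a gripper value outside its range is refused whole. The fingers move at their own pace and stop on an object; "squeeze" is the grip in N (left out, the last holds). Time passes only in rows, so rows that do not move let the fingers close. It gives the time, the measured TCP pose, the force, the opening and the grip force at its end, in the units of the state.
- telemetry.sense(): the state, without advancing time (a new reading comes with each control period).
- optics.capture(name): name is "side" or "top"; returns the picture (420x560x3 uint8, blue, green, red); there is no depth.
- optics.camera_model(name): a dict with "vfov" (degrees; the focal length in pixels is half the picture's height over the tangent of half this angle, whatever the lens; pixels are square), "cx", "cy" (the principal point, pixels), "R" (3x3) and "t" (3): a world point X has camera coordinates R X + t. Camera axes: x right, y down, z forward; pixel columns grow to the right and rows downward; lengths in mm; the calibration is good to about 2 mm. A picture is of the moment at which its call begins. camera_model takes no time and is no camera call.
- ctrl.finish_job(): hands the job in; it is judged then, once.
The state is a dict: "time_s": time; "joints": joint angles; "dq": joint speeds; "tau": joint torques, N m; "eef_pos": TCP position; "ee_rot": TCP orientation; "force": force on the tool from outside, world axes, zero at the start; "wrist_torque": the same for the moment, N m; "grip_width": opening from 0.0 (shut) to 1.0 (fully open); "grip_force": force on a finger pad.
Only numpy, scipy, OpenCV 4.12 (cv2) and the standard library are available. Lean on these libraries where they do the work, as an engineer would, in place of code of your own. Each camera call takes 0.05 s, during which the arm holds its last target. There are 200 camera calls.

### The job

Pick up the longest of the sample tubes by its cap end, hang its lower part just inside the near wall of the steel staining trough and push it against that wall's rim so that the tube swings level in your fingers. Carry it level to the white mixer, lower it gently into the two V forks so that its middle lies between them, and let go only once it is lying there. Leave the short tube standing.

Things in the scene. Friction and masses are not known exactly. Their poses are not given: they have to be found in the camera images.
- long_tube: Longest sample tube: opaque white plastic cylinder with grey screw cap, 30 mm in diameter throughout (cap too), 140 mm long (cap = last 16 mm), about 80 g, standing loose on the bench. Origin: its middle, on the axis, 70 mm above its bottom (also centre of mass); z along it, bottom to cap. Held between pads it turns under a push of a few newtons at its lower part and stays at that angle.
- trough: Fixed steel trough, an open box 200 (x) x 240 (y) mm, 65 high, walls 6 thick, inner floor 6 above the bench. Origin: centre of its underside; x level, away from the robot. The near wall's middle is at x = -97 mm; its top edge is the rim. From x = -94 to +30 it is empty; beyond is a slide rack, wire handle 77 high. For 120 mm before the middle of the near wall only low things (under 32 mm) lie on the bench.
- mixer: Fixed white tube mixer, 150 (x) x 170 (y) mm, that does not move. On top two steel forks, 90 degree V mouths 59 mm wide at the top, each 8 thick, at x = -20 and +20 mm. Origin: centre of its underside; x level, along the seated tube, away from the robot. Seated tube's axis: y = 0, 83 mm above the bench; fork tips 92, V bottoms 62, machine top 48 (mm). Cap either way; tube ends stick out freely.
- short_tube: A sample tube of the same make but only 80 mm long, 30 mm in diameter, standing loose on the bench, to be left standing. Origin: its middle, on the axis; z up along it. It, the long tube and an amber jar stand near one another; which stands where varies.

How it is judged:
By the outcome, as a careful person would: the job done as asked, in the order asked, and still so for the second after the job is handed in, with the robot touching nothing.
It also fails if it takes over 51 s, if anything falls off the work surface, if the arm or the gripper's body presses on something with over 40 N, if the wrist force passes 120 N, or if a joint passes its speed limit or range.

## Working session

There is one attempt and no reset: what is moved stays moved. The work goes in short steps, Python scripts to look and compute and a tool call to move; the robot and the scene stay as the last step left them, time stands still between calls to the robot, and variables do not carry over. Pictures are saved under pics/ and viewed, at most 10 in all, crops included, and the job is handed in when it is done.

Besides the shell and the picture viewer there is one more tool, called after ">>>" as name(argument=value, ...), one argument or row to a line, values as JSON. servo_tool: Moves the arm, as the interface text tells. Its arguments: {"type":"object","properties":{"deltas":{"type":"array"},"squeeze":{"type":"number"}},"required":["deltas"]}

```bash
mkdir -p pics; ls
python3 - <<'E'
from rig import telemetry, optics, ctrl
import cv2,numpy as np
for n in("top","side"):
    cv2.imwrite(f"pics/{n}0.png",optics.capture(n))
    m=optics.camera_model(n);print(n,m)
    R=np.array(m["R"]);print(-R.T@np.array(m["t"]))
print(telemetry.sense())
E
```

```text
pics
top {'vfov': 44.103951713603614, 'cx': 273.5663004499248, 'cy': 212.95036290093114, 'R': array([[ 0.01053337, -0.99993929, -0.00323564],
       [-0.9930936 , -0.01008302, -0.11689068],
       [ 0.11685096,  0.00444454, -0.99313952]]), 't': array([  -3.62876375,  594.74997859, 1271.28289801])}
[ 442.12999579   -3.2819408  1332.0702712 ]
side {'vfov': 47.95512503195649, 'cx': 277.96979764544244, 'cy': 212.5767380193667, 'R': array([[ 0.74083214, -0.67168308, -0.00309483],
       [-0.32757009, -0.35726295, -0.87467767],
       [ 0.58640052,  0.6490031 , -0.48469516]]), 't': array([-425.31761128,  274.24364932,  754.04594934])}
[ -37.24996201 -677.07971008  604.04093396]
{'time_s': 0.1, 'joints': array([ 1.05560051e+00,  3.13358195e-01,  1.49836110e+00, -6.33209846e-06,
        1.33101205e+00, -2.23425216e-01]), 'dq': array([-0.0007195 , -0.00255419, -0.00109465, -0.00041098,  0.00187973,
        0.00024476]), 'tau': array([ 3.48057612e-03, -4.12905586e+01, -2.60139316e+01, -1.42164881e-04,
        3.15769779e-03,  7.43195756e-06]), 'eef_pos': array([150.92296756, 502.5946625 , 230.81065738]), 'ee_rot': array([-2.02650824e-04,  1.45367613e-01,  9.89377548e-01, -5.32069378e-04]), 'force': array([ 0.22126418,  0.19490306, -0.56774316]), 'wrist_torque': array([ 0.00855875, -0.00778196,  0.01313786]), 'grip_force': 0.0, 'grip_width': 1.000376661452641}
```

View pics/top0.png

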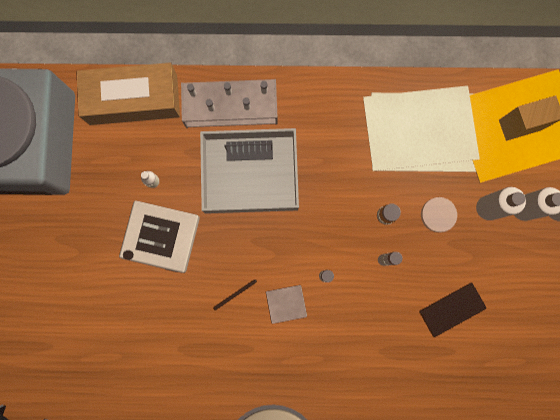

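View pics/side0.png

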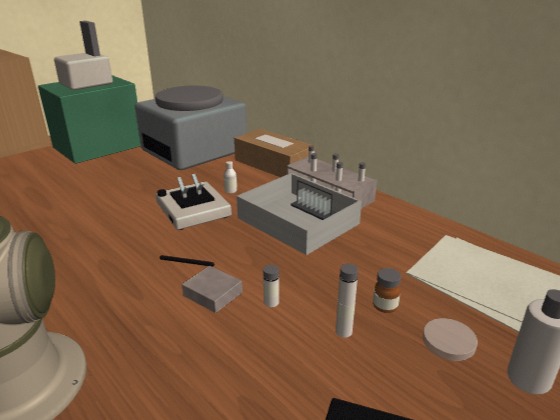

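The top view shows the trough at columns 200–298, rows 129–212. The mixer is at about (160,237), turned. The long tube's cap is at (395,258), the short tube at (327,276) and the jar at (390,213). The side view shows the long tube at (347,270–335). Next I'll enlarge the important parts.

```bash
cat > h.py <<'E'
import numpy as np,cv2
from rig import telemetry,optics,ctrl
def cam(n):
    m=optics.camera_model(n);f=210/np.tan(np.radians(m["vfov"]/2))
    return f,m["cx"],m["cy"],np.array(m["R"]),np.array(m["t"])
def plane(n,u,v,z):
    f,cx,cy,R,t=cam(n);d=R.T@np.array([(u-cx)/f,(v-cy)/f,1]);c=-R.T@t
    return c+d*(z-c[2])/d[2]
def proj(n,X):
    f,cx,cy,R,t=cam(n);p=R@np.array(X,float)+t
    return np.array([f*p[0]/p[2]+cx,f*p[1]/p[2]+cy])
E
python3 - <<'E'
import cv2,numpy as np
a=cv2.imread("pics/top0.png")
c1=cv2.resize(a[195:285,110:210],None,fx=5,fy=5,interpolation=cv2.INTER_CUBIC)[:450]
c2=cv2.resize(a[235:285,305:415],None,fx=5,fy=5,interpolation=cv2.INTER_CUBIC)[:,:300]
s=cv2.imread("pics/side0.png")
c2=cv2.resize(a[240:285,370:415],(270,270),interpolation=cv2.INTER_CUBIC)
c3=cv2.resize(a[120:220,195:305],(280,255),interpolation=cv2.INTER_CUBIC)
o=np.zeros((530,790,3),np.uint8);o[:450,:500]=c1;o[:270,505:775]=c2;o[272:527,505:785]=c3
cv2.imwrite("pics/crop1.png",o)
s=cv2.resize(s[150:345,150:380],None,fx=3.05,fy=3.05,interpolation=cv2.INTER_CUBIC);cv2.imwrite("pics/crop2.png",s[:600,:800])
E
```

```text
(no output)
```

View pics/crop1.png

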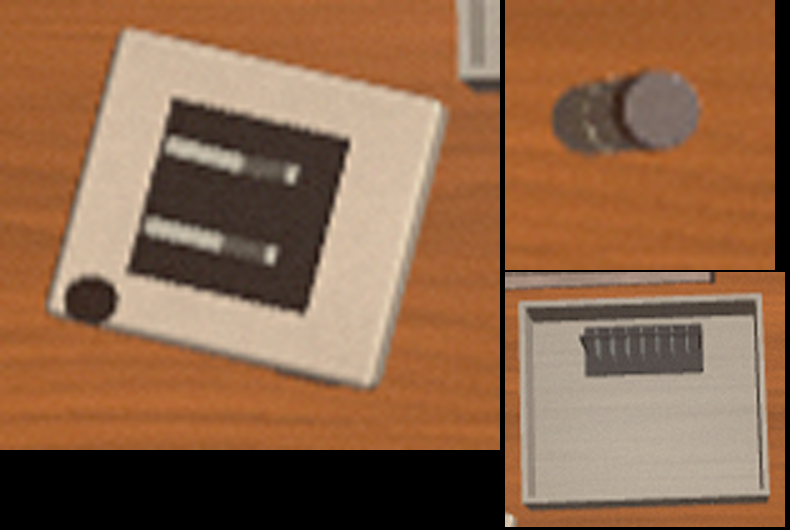

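View pics/crop2.png

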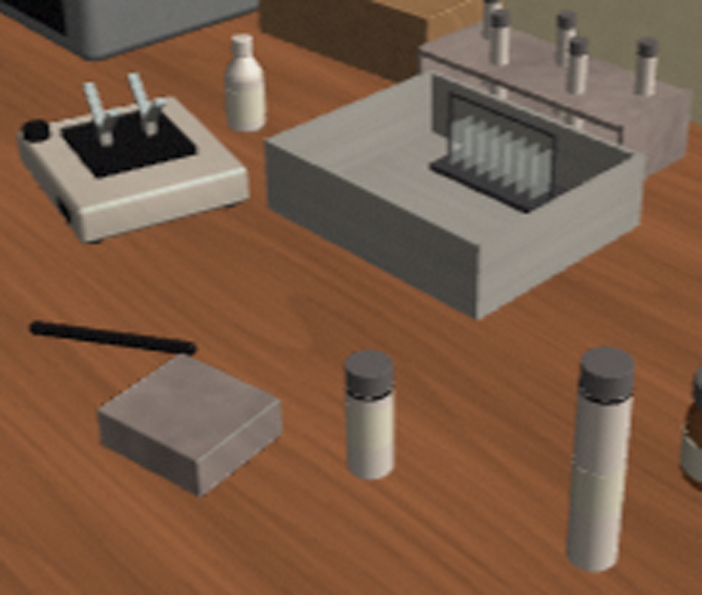

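The left crop shows the mixer, its dark patch and both forks: tips at crop (165,145)–(298,176) and (147,225)–(276,255). The long tube's cap is at about (395.8,258.3) in the picture. The trough rim corners are clear, and the rack is on the far side. Next I'll turn these into positions.

Run:
```python
from h import *
np.set_printoptions(precision=1,suppress=True)
a=cv2.imread("pics/top0.png");hsv=cv2.cvtColor(a,cv2.COLOR_BGR2HSV)
def comp(mask,seed):
    mask=mask.astype(np.uint8);n,l,s,c=cv2.connectedComponentsWithStats(mask)
    k=l[seed[1],seed[0]];return (l==k).astype(np.uint8),s[k],c[k]
# caps at known heights
cm=(hsv[...,1]<75)&(hsv[...,2]>60)
for nm,sd,z,bx in(("long",(396,258),140,1),("short",(327,276),80,1),("jar",(391,212),85,1)):
    m,s,c=comp(cm,sd);P=plane("top",*c,z);print(nm,s,c,P,proj("side",P),proj("side",[P[0],P[1],0]))
# mixer
def rectpts(m):
    ct=max(cv2.findContours(m,cv2.RETR_EXTERNAL,cv2.CHAIN_APPROX_NONE)[0],key=cv2.contourArea)
    return cv2.boxPoints(cv2.minAreaRect(ct))
def show(nm,pts,z):
    P=np.array([plane("top",u,v,z) for u,v in pts])[:,:2]
    d=np.diff(np.vstack([P,P[:1]]),axis=0)
    print(nm,P.mean(0),"\n",P,"\n len",np.hypot(*d.T),"ang",np.degrees(np.arctan2(d[:,1],d[:,0])))
m,s,c=comp((hsv[...,1]<90)&(hsv[...,2]>110),(140,215));print(s)
show("mixer48",rectpts(m),48)
f=lambda L:[(110+x/5,195+y/5) for x,y in L]
show("mixhand",f([(122,30),(445,103),(375,387),(48,310)]),48)
show("patch",f([(172,98),(350,140),(305,312),(130,270)]),48)
show("forkA",f([(165,145),(298,176)]),92);show("forkB",f([(147,225),(276,255)]),92)
m,s,c=comp((hsv[...,1]<60)&(hsv[...,2]>90),(250,190));print(s)
show("trough65",rectpts(m),65)
g=[(195+(x-505)/2.545,120+(y-272)/2.55) for x,y in [(520,302),(762,295),(768,495),(523,503)]]
show("troughhand",g,65)
```

```text
long [390 252  12  13 117] [395.4 257.9] [ 481.6 -278.   140. ] [348.5 268.5] [343.2 331.6]
short [321 270  13  12 112] [327.2 275.8] [ 439.1 -127.8   80. ] [270.3 268.9] [270.8 302.1]
jar [383 204  17  17 221] [391.3 212. ] [ 594.  -282.6   85. ] [387.9 269.7] [383.1 305.4]
[ 119  201   80   72 2742]
mixer48 [532.9 286.1] 
 [[480.  384.5]
 [625.4 354.7]
 [585.2 186.7]
 [440.9 218.6]] 
 len [148.4 172.7 147.8 170.5] ang [ -11.6 -103.5  167.5   76.7]
mixhand [532.  285.1] 
 [[619.8 351.1]
 [584.7 188.3]
 [443.6 219. ]
 [479.7 381.9]] 
 len [166.5 144.3 166.8 143.4] ang [-102.2  167.7   77.5  -12.4]
patch [532.9 289.2] 
 [[585.8 324.7]
 [565.7 235.2]
 [480.1 254.7]
 [499.9 342.1]] 
 len [91.8 87.8 89.6 87.7] ang [-102.7  167.1   77.2  -11.5]
forkA [551.  283.7] 
 [[558.1 315.9]
 [543.8 251.4]] 
 len [66.1 66.1] ang [-102.5   77.5]
forkB [512.7 291.8] 
 [[519.5 323. ]
 [505.8 260.7]] 
 len [63.8 63.8] ang [-102.4   77.6]
[ 201  129   98   82 6352]
trough65 [699.7  65.5] 
 [[794.5 191. ]
 [805.3 -50. ]
 [604.8 -57.9]
 [594.2 178.8]] 
 len [241.3 200.7 236.9 200.7] ang [ -87.4 -177.8   92.6    3.5]
troughhand [699.7  63.8] 
 [[794.4 186.8]
 [803.8 -51.6]
 [605.5 -58.5]
 [595.3 178.6]] 
 len [238.6 198.4 237.3 199.3] ang [ -87.8 -178.    92.5    2.4]
```

All sizes agree with those given. The mixer is at (532,287) with yaw −12.3°, and the trough's near wall middle is at about (602.8,60.6) with yaw +2.3°. The long tube is at (481.6,−278). I'll move above the tube first.

>>> servo_tool(
  deltas=[
    [[-0.06,-0.07,0],[0,0,0],1],
    [[-0.12,-0.145,0],[0,0,0],1],
    [[-0.12,-0.145,0],[0,0,0],1],
    [[-0.12,-0.145,0],[0,0,0],1],
    [[-0.12,-0.145,0],[0,0,0],1],
    [[-0.12,-0.145,0],[0,0,0],1],
    [[-0.12,-0.145,0],[0,0,0],1],
    [[-0.12,-0.145,0],[0,0,0],1],
  ],
  squeeze=40,
)

```text
time_s: 0.9
eef_pos: [261.1, 241.8, 231.2]
ee_rot: [-0.0, 0.145, 0.989, -0.0]
force: [1.5, -0.6, 0.8]
grip_width: 0.997
grip_force: 0.0
```

>>> servo_tool(
  deltas=[
    [[-0.12,-0.145,0],[0,0,0],1],
    [[-0.12,-0.145,0],[0,0,0],1],
    [[-0.12,-0.145,0],[0,0,0],1],
    [[-0.12,-0.145,0],[0,0,0],1],
    [[-0.12,-0.145,0],[0,0,0],1],
    [[-0.12,-0.145,0],[0,0,0],1],
    [[-0.12,-0.145,0],[0,0,0],1],
    [[-0.12,-0.145,0],[0,0,0],1],
  ],
)

```text
time_s: 1.7
eef_pos: [378.3, -35.8, 231.2]
ee_rot: [-0.0, 0.146, 0.989, 0.0]
force: [0.5, 0.8, 0.1]
grip_width: 0.998
grip_force: 0.0
```

>>> servo_tool(
  deltas=[
    [[-0.12,-0.145,0],[0,0,0],1],
    [[-0.12,-0.145,0],[0,0,0],1],
    [[-0.12,-0.145,0],[0,0,0],1],
    [[-0.12,-0.145,0],[0,0,0],1],
    [[-0.1,-0.12,0],[0,0,0],1],
    [[-0.05,-0.06,0],[0,0,0],1],
    [[0,0,0],[0,0,-0.07],1],
    [[0,0,0],[0,0,-0.07],1],
  ],
)

```text
time_s: 2.5
eef_pos: [455.0, -216.4, 230.7]
ee_rot: [-0.001, 0.034, 0.999, 0.0]
force: [0.2, 0.5, 1.0]
grip_width: 0.997
grip_force: 0.0
```

>>> servo_tool(
  deltas=[
    [[0,0,0],[0,0,-0.07],1],
    [[0,0,0],[0,0,0],1],
    [[0,0,0],[0,0,0],1],
  ],
)

```text
time_s: 2.8
eef_pos: [455.0, -216.0, 231.1]
ee_rot: [-0.0, -0.018, 1.0, 0.0]
force: [-0.5, -0.1, -1.4]
grip_width: 1.001
grip_force: 0.0
```

```bash
cat >> h.py <<'E'
from scipy.spatial.transform import Rotation as Ro
def go(p,yaw):
    s=telemetry.sense();q=s["ee_rot"];R=Ro.from_quat([q[1],q[2],q[3],q[0]]).as_matrix()
    xa=np.array([np.cos(np.radians(yaw)),np.sin(np.radians(yaw)),0]);z=np.array([0,0,-1.]);T=np.c_[xa,np.cross(z,xa),z]
    print("t",s["time_s"],"pos",s["eef_pos"].round(1),"yaw",np.degrees(np.arctan2(R[1,0],R[0,0])).round(2),"tilt",R[2].round(3),"F",s["force"].round(1),"grip",s["grip_width"],s["grip_force"],"q",s["joints"].round(2))
    print("shift units",(R.T@(np.array(p)-s["eef_pos"])/200).round(4),"turn units",(Ro.from_matrix(R.T@T).as_rotvec()/(np.pi/2)).round(4),"shift in new axes",(T.T@(np.array(p)-s["eef_pos"])/200).round(4))
E
python3 -c "
from h import *
go([481.6,-278,109],182.3)"
```

```text
t 2.8 pos [ 455.  -216.   231.1] yaw -177.98 tilt [ 0.  0. -1.] F [-0.5 -0.1 -1.4] grip 1.0005843605221152 0.0 q [-0.68  0.27  1.56  0.    1.32 -2.28]
shift units [-0.1221 -0.3149  0.6105] turn units [ 0.0002 -0.0002 -0.0031] shift in new axes [-0.1203 -0.3153  0.6106]
```

>>> servo_tool(
  deltas=[
    [[-0.04,-0.105,0],[0,0,0],1],
    [[-0.04,-0.105,0],[0,0,0],1],
    [[-0.042,-0.105,0],[0,0,0],1],
    [[0,0,0],[0,0,0],1],
    [[0,0,0.15],[0,0,0],1],
    [[0,0,0.15],[0,0,0],1],
    [[0,0,0],[0,0,0],1],
  ],
)

```text
time_s: 3.5
eef_pos: [480.3, -276.3, 168.0]
ee_rot: [-0.003, -0.018, 1.0, 0.003]
force: [-0.3, -0.0, -0.3]
grip_width: 0.996
grip_force: 0.0
```

```bash
python3 -c "
from h import *
go([481.6,-278,107],182.3)"
```

```text
t 3.5 pos [ 480.3 -276.3  168. ] yaw -177.89 tilt [ 0.005  0.005 -1.   ] F [-0.3 -0.  -0.3] grip 0.9964968462437651 0.0 q [-0.73  0.44  1.49  0.    1.22 -2.34]
shift units [-0.0076 -0.0102  0.3048] turn units [ 0.0033 -0.0033 -0.0022] shift in new axes [-0.0059 -0.0087  0.3048]
```

>>> servo_tool(
  deltas=[
    [[0,0,0.1],[0,0,0],1],
    [[0,0,0.1],[0,0,0],1],
    [[0,0,0.08],[0,0,0],1],
    [[0,0,0.04],[0,0,0],1],
    [[0,0,0],[0,0,0],1],
    [[0,0,0],[0,0,0],1],
  ],
)

```text
time_s: 4.1
eef_pos: [482.3, -278.3, 108.6]
ee_rot: [0.001, -0.019, 1.0, -0.001]
force: [0.1, 0.3, 0.6]
grip_width: 1.002
grip_force: 0.0
```

```bash
python3 -c "
from h import *
go([481.6,-278,107],182.3)
cv2.imwrite('pics/s1.png',cv2.resize(optics.capture('side')[180:350,230:460],None,fx=2,fy=2,interpolation=cv2.INTER_CUBIC))"
```

```text
t 4.1 pos [ 482.3 -278.3  108.6] yaw -177.83 tilt [-0.001 -0.001 -1.   ] F [0.1 0.3 0.6] grip 1.0016846626872853 0.0 q [-0.73  0.5   1.56  0.    1.08 -2.34]
shift units [0.0036 0.0018 0.0079] turn units [-0.0007  0.0008 -0.0015] shift in new axes [0.0035 0.0018 0.0079]
```

View pics/s1.png

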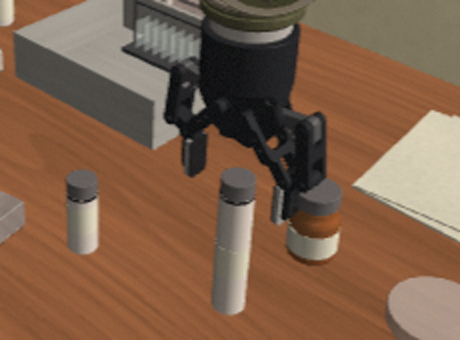

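The fingers straddle the cap at crop (237,185) and are clear of the jar. Closing now.

>>> servo_tool(
  deltas=[
    [[0,0,0],[0,0,0],0.6],
    [[0,0,0],[0,0,0],0.4],
    [[0,0,0],[0,0,0],0],
    [[0,0,0],[0,0,0],0],
    [[0,0,0],[0,0,0],0],
    [[0,0,0],[0,0,0],0],
    [[0,0,0],[0,0,0],0],
    [[0,0,0],[0,0,0],0],
  ],
  squeeze=40,
)

```text
time_s: 4.95
eef_pos: [482.0, -278.2, 107.6]
ee_rot: [0.0, -0.019, 1.0, -0.0]
force: [-0.6, 0.1, 4.4]
grip_width: 0.34
grip_force: 39.7
```

```bash
python3 -c "
from h import *
go([560,-15,240],182.3)"
```

```text
t 4.95 pos [ 482.  -278.2  107.6] yaw -177.82 tilt [-0. -0. -1.] F [-0.6  0.1  4.4] grip 0.339876847376789 39.67491656541824 q [-0.73  0.51  1.56 -0.    1.08 -2.34]
shift units [-0.4399  1.2998 -0.6625] turn units [-0.0003  0.0003 -0.0013] shift in new axes [-0.4423  1.2992 -0.6621]
```

>>> servo_tool(
  deltas=[
    [[0,0,-0.03],[0,0,0],0],
    [[0,0,-0.07],[0,0,0],0],
    [[0,0,-0.1],[0,0,0],0],
    [[0,0,-0.12],[0,0,0],0],
    [[0,0,-0.1],[0,0,0],0],
    [[0,0,-0.06],[0,0,0],0],
    [[0,0,-0.02],[0,0,0],0],
    [[-0.01,0.02,0],[0,0,0],0],
  ],
)

```text
time_s: 5.75
eef_pos: [483.5, -274.1, 207.0]
ee_rot: [-0.0, -0.019, 1.0, 0.0]
force: [0.2, 0.7, -1.2]
grip_width: 0.34
grip_force: 39.5
```

>>> servo_tool(
  deltas=[
    [[-0.04,0.08,0],[0,0,0],0],
    [[-0.06,0.12,0],[0,0,0],0],
    [[-0.06,0.13,0],[0,0,0],0],
    [[-0.06,0.13,0],[0,0,0],0],
    [[-0.06,0.13,0],[0,0,0],0],
    [[-0.06,0.13,0],[0,0,0],0],
    [[-0.06,0.13,0],[0,0,0],0],
    [[-0.06,0.13,0],[0,0,0],0],
  ],
)

```text
time_s: 6.55
eef_pos: [568.1, -73.1, 205.9]
ee_rot: [-0.001, -0.019, 1.0, 0.0]
force: [0.9, -0.1, -0.3]
grip_width: 0.34
grip_force: 39.5
```

>>> servo_tool(
  deltas=[
    [[-0.06,0.13,0],[0,0,0],0],
    [[-0.06,0.13,0],[0,0,0],0],
    [[-0.06,0.13,0],[0,0,0],0],
    [[-0.06,0.13,0],[0,0,0],0],
    [[-0.05,0.09,0],[0,0,0],0],
    [[-0.03,0.05,0],[0,0,0],0],
    [[0,0,0],[0,0,0],0],
    [[0,0,0],[0,0,0],0],
  ],
)

```text
time_s: 7.35
eef_pos: [626.8, 59.1, 206.7]
ee_rot: [-0.001, -0.019, 1.0, -0.0]
force: [0.8, -0.4, -0.9]
grip_width: 0.343
grip_force: 39.6
```

```bash
python3 -c "
from h import *
go([628.8,61.7,125],182.3)
a=optics.capture('side');b=optics.capture('top')
cv2.imwrite('pics/s2.png',np.hstack([cv2.resize(a[100:320,180:430],(500,440)),cv2.resize(b[120:240,210:300],(300,400))[:,:].copy() if 0 else cv2.copyMakeBorder(cv2.resize(b[120:240,210:300],(300,400)),0,40,0,0,cv2.BORDER_CONSTANT)]))"
```

```text
t 7.35 pos [626.8  59.1 206.7] yaw -177.83 tilt [ 0.001 -0.    -1.   ] F [ 0.8 -0.4 -0.9] grip 0.3431433300480451 39.561115354299545 q [-0.09  0.57  1.19 -0.    1.39 -1.7 ]
shift units [-0.0109  0.0125  0.4085] turn units [-0.0001 -0.0007 -0.0015] shift in new axes [-0.0105  0.0124  0.4085]
```

View pics/s2.png

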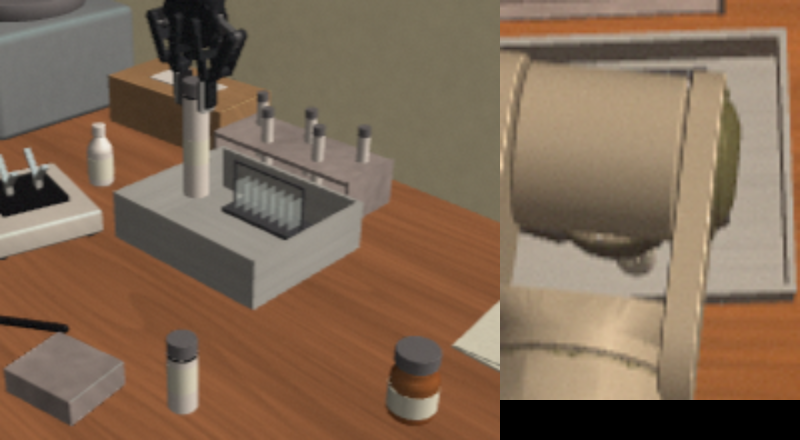

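The tube hangs vertically by its cap over the trough: bottom at crop (195,195), short tube still standing. I'll lower it inside the near wall.

>>> servo_tool(
  deltas=[
    [[-0.02,0.01,0.05],[0,0,0],0],
    [[0,0,0.09],[0,0,0],0],
    [[0,0,0.1],[0,0,0],0],
    [[0,0,0.09],[0,0,0],0],
    [[0,0,0.06],[0,0,0],0],
    [[0,0,0.02],[0,0,0],0],
    [[0,0,0],[0,0,0],0],
    [[0,0,0],[0,0,0],0],
  ],
)

```text
time_s: 8.25
eef_pos: [631.5, 61.8, 126.1]
ee_rot: [0.001, -0.019, 1.0, -0.0]
force: [-0.0, -0.2, -0.2]
grip_width: 0.342
grip_force: 39.6
```

```bash
python3 -c "
from h import *
go([628.8,61.7,125],182.3)
import numpy as np
s=80
for d in range(0,91,10):
  t=np.radians(d);px=-94-s*np.sin(t)+15*np.cos(t);pz=65+s*np.cos(t)+15*np.sin(t)
  print(d,'worldx',round(699.7+px*.9992,1),'tcpz',round(pz-20,1))"
```

```text
t 8.25 pos [631.5  61.8 126.1] yaw -177.82 tilt [-0.001 -0.    -1.   ] F [-0.  -0.2 -0.2] grip 0.34213300807713515 39.562595039606094 q [-0.09  0.64  1.28  0.    1.22 -1.7 ]
shift units [0.0133 0.0001 0.0056] turn units [-0.0001  0.0009 -0.0014] shift in new axes [0.0133 0.0002 0.0056]
0 worldx 620.8 tcpz 125.0
10 worldx 606.7 tcpz 126.4
20 worldx 592.5 tcpz 125.3
30 worldx 578.8 tcpz 121.8
40 worldx 565.9 tcpz 115.9
50 worldx 554.2 tcpz 107.9
60 worldx 544.0 tcpz 98.0
70 worldx 535.8 tcpz 86.5
80 worldx 529.7 tcpz 73.7
90 worldx 525.8 tcpz 60.0
```

>>> servo_tool(
  deltas=[
    [[0.02,0,0],[0,0,0],0],
    [[0.025,0,0],[0,0,0],0],
    [[0.025,0,0],[0,0,0],0],
    [[0.025,0,0],[0,0,0],0],
    [[0.03,0,0],[0,0,0],0],
    [[0.035,0,0.002],[0,0,0],0],
    [[0.035,0,0.003],[0,0,0],0],
    [[0,0,0],[0,0,0],0],
  ],
)

```text
time_s: 9.05
eef_pos: [591.1, 60.4, 124.3]
ee_rot: [-0.0, -0.019, 1.0, -0.0]
force: [2.7, -0.3, 2.1]
grip_width: 0.333
grip_force: 40.4
```

>>> servo_tool(
  deltas=[
    [[0.031,0,0.006],[0,0,0],0],
    [[0.034,0,0.008],[0,0,0],0],
    [[0.032,0,0.014],[0,0,0],0],
    [[0.032,0,0.015],[0,0,0],0],
    [[0.029,0,0.019],[0,0,0],0],
    [[0.029,0,0.02],[0,0,0],0],
    [[0.025,0,0.024],[0,0,0],0],
    [[0.025,0,0.025],[0,0,0],0],
  ],
)

```text
time_s: 9.85
eef_pos: [544.1, 58.6, 97.6]
ee_rot: [-0.0, -0.019, 1.0, 0.0]
force: [0.7, -0.8, 3.0]
grip_width: 0.34
grip_force: 39.1
```

>>> servo_tool(
  deltas=[
    [[0.02,0,0.028],[0,0,0],0],
    [[0.02,0,0.029],[0,0,0],0],
    [[0.015,0,0.032],[0,0,0],0],
    [[0.015,0,0.032],[0,0,0],0],
    [[0.01,0,0.03],[0,0,0],0],
    [[0.01,0,0.02],[0,0,0],0],
    [[0,0,0],[0,0,0],0],
    [[0,0,0],[0,0,0],0],
  ],
)

```text
time_s: 10.65
eef_pos: [526.7, 57.9, 63.8]
ee_rot: [-0.0, -0.019, 1.0, 0.0]
force: [0.6, -0.2, 1.0]
grip_width: 0.336
grip_force: 39.2
```

```bash
python3 -c "
from h import *
go([525.8,58,60],182.3)
a=optics.capture('side');cv2.imwrite('pics/side3.png',a)
cv2.imwrite('pics/s3.png',cv2.resize(a[140:290,180:380],None,fx=4,fy=4,interpolation=cv2.INTER_CUBIC))"
```

```text
t 10.65 pos [526.7  57.9  63.8] yaw -177.82 tilt [ 0.  0. -1.] F [ 0.6 -0.2  1. ] grip 0.3361917712989169 39.24175411462784 q [-0.11  0.52  1.68 -0.    0.95 -1.72]
shift units [0.0046 0.0008 0.0191] turn units [ 0.     -0.0002 -0.0013] shift in new axes [0.0046 0.0008 0.0191]
```

View pics/s3.png

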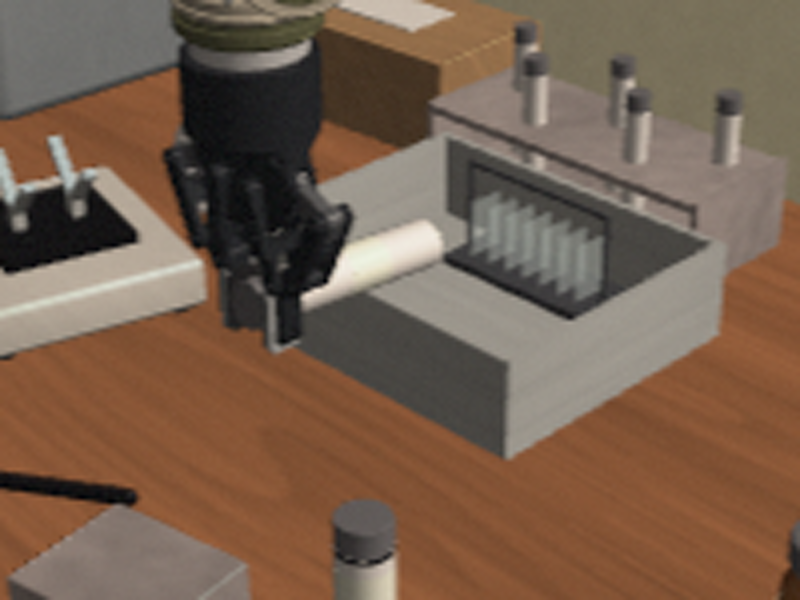

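The tube is nearly level over the near wall, with its bottom end at crop (430,243) and the cap in the fingers. Next I'll measure its tilt.

```bash
cat >> h.py <<'E'
def tilt(a,box,p,yaw,vmin=175):
    """axis of the white tube in the side view, cut with the vertical plane through p along yaw"""
    x0,x1,y0,y1=box;g=a[y0:y1,x0:x1].astype(int);m=(g.min(2)>vmin).astype(np.uint8)
    n,l,s,c=cv2.connectedComponentsWithStats(m);k=1+s[1:,4].argmax();v,u=np.nonzero(l==k)
    vx,vy,ux,uy=cv2.fitLine(np.c_[u+x0,v+y0].astype(np.float32),cv2.DIST_L2,0,.01,.01).ravel()
    f,cx,cy,R,t=cam("side");c0=-R.T@t;e=np.array([np.cos(np.radians(yaw)),np.sin(np.radians(yaw)),0]);nn=np.array([-e[1],e[0],0])
    P=[]
    for r in(u.min()+x0,u.max()+x0):
        w=uy+(r-ux)*vy/vx;d=R.T@np.array([(r-cx)/f,(w-cy)/f,1]);P.append(c0+d*(nn@(np.array(p)-c0))/(nn@d))
    P=np.array(P);D=P[1]-P[0];print("n",s[k,4],"ends",P.round(1).tolist(),"bottom-up tilt deg",np.degrees(np.arctan2(D[2],D@e)).round(1))
E
python3 -c "
from h import *
a=cv2.imread('pics/side3.png')
for v in(150,165,175,190): tilt(a,(256,292,190,222),telemetry.sense()['eef_pos'],2.3,v)"
```

```text
n 315 ends [[560.1, 59.2, 79.2], [671.8, 63.7, 80.1]] bottom-up tilt deg 0.5
n 277 ends [[560.2, 59.2, 80.5], [671.8, 63.7, 80.0]] bottom-up tilt deg -0.2
n 249 ends [[560.2, 59.2, 80.8], [671.8, 63.7, 80.1]] bottom-up tilt deg -0.4
n 205 ends [[569.6, 59.6, 83.1], [668.3, 63.6, 79.4]] bottom-up tilt deg -2.1
```

>>> servo_tool(
  deltas=[
    [[0,0,0.01],[0,0,0],0],
    [[0,0,0],[0,0,0],0],
    [[0,0,-0.04],[0,0,0],0],
    [[0,0,-0.08],[0,0,0],0],
    [[0,0,-0.1],[0,0,0],0],
    [[0,0,-0.1],[0,0,0],0],
    [[0,0,-0.07],[0,0,0],0],
    [[0,0,-0.02],[0,0,0],0],
  ],
)

```text
time_s: 11.5
eef_pos: [527.2, 57.9, 145.5]
ee_rot: [0.001, -0.019, 1.0, -0.0]
force: [0.6, -0.2, 0.1]
grip_width: 0.34
grip_force: 39.5
```

>>> servo_tool(
  deltas=[
    [[0.01,0.05,0],[0,0,0],0],
    [[0.02,0.12,0],[0,0,0],0],
    [[0.03,0.17,0],[0,0,0],0],
    [[0.03,0.18,0],[0,0,0.03],0],
    [[0.03,0.18,0],[0,0,0.04],0],
    [[0.03,0.17,0],[0,0,0.04],0],
    [[0.02,0.14,0],[0,0,0.03],0],
    [[0.02,0.1,0],[0,0,0.02],0],
  ],
)

```text
time_s: 12.3
eef_pos: [493.7, 282.4, 142.7]
ee_rot: [-0.001, 0.107, 0.994, -0.0]
force: [0.2, -0.7, -0.6]
grip_width: 0.339
grip_force: 39.5
```

>>> servo_tool(
  deltas=[
    [[0.01,0.05,0],[0,0,0],0],
    [[0,0.02,0],[0,0,0],0],
    [[0,0,0],[0,0,0],0],
    [[0,0,0],[0,0,0],0],
  ],
)

```text
time_s: 12.7
eef_pos: [496.1, 293.5, 143.7]
ee_rot: [-0.0, 0.107, 0.994, -0.0]
force: [-0.1, -0.3, -0.5]
grip_width: 0.334
grip_force: 39.5
```

```bash
python3 -c "
from h import *
go([476.3,299.1,100],167.7)
a=optics.capture('side');b=optics.capture('top');cv2.imwrite('pics/side4.png',a);cv2.imwrite('pics/top4.png',b)
cv2.imwrite('pics/s4.png',np.hstack([cv2.resize(a[110:240,120:270],(460,400),interpolation=cv2.INTER_CUBIC),cv2.resize(b[190:290,110:195],(340,400),interpolation=cv2.INTER_CUBIC)]))"
```

```text
t 12.7 pos [496.1 293.5 143.7] yaw 167.75 tilt [ 0. -0. -1.] F [-0.1 -0.3 -0.5] grip 0.33412280589684645 39.53745558857918 q [ 0.33  0.5   1.46 -0.    1.18 -1.03]
shift units [0.1026 0.0062 0.2185] turn units [-0.0003 -0.0002  0.0006] shift in new axes [0.1027 0.006  0.2185]
```

View pics/s4.png

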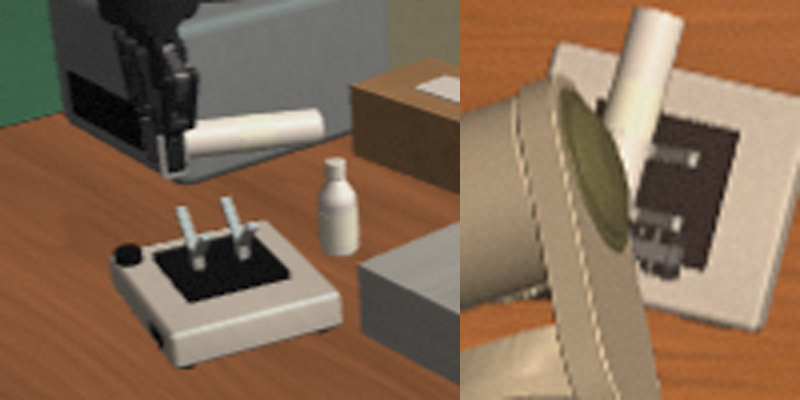

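The tube is level above the mixer: in the side view its bottom end is at crop (318,127), in the top view at about picture (160,193). Next I'll get its tilt and the position of its end.

```bash
python3 -c "
from h import *
a=cv2.imread('pics/side4.png');p=telemetry.sense()['eef_pos']
for v in(100,120,140,160): tilt(a,(184,228,140,168),p,-12.3,v)
b=cv2.imread('pics/top4.png');g=b[185:240,140:175].astype(int);m=((g.min(2)>165)).astype(np.uint8)
n,l,s,c=cv2.connectedComponentsWithStats(m);print(s)
# tube edges by row
hs=cv2.cvtColor(b,cv2.COLOR_BGR2HSV)
for r in(194,196,198,200): print(r,[int(x) for x in hs[r,146:172,1]])
for z in (150,157,163): print(z,plane('top',160.5,192.2,z))
"
```

```text
n 754 ends [[523.4, 287.6, 176.0], [635.8, 263.1, 163.2]] bottom-up tilt deg -6.4
n 425 ends [[522.4, 287.8, 167.0], [629.9, 264.4, 156.9]] bottom-up tilt deg -5.2
n 376 ends [[522.5, 287.8, 167.8], [629.9, 264.4, 157.4]] bottom-up tilt deg -5.4
n 329 ends [[522.6, 287.8, 168.5], [627.2, 264.9, 158.6]] bottom-up tilt deg -5.3
[[   0    0   35   55 1561]
 [   9    8   16   46  352]
 [   2   18    2    1    2]
 [   7   19    1    1    1]
 [  24   23    1    1    1]
 [  28   24    1    1    1]
 [  31   25    1    1    1]
 [   6   28    1    1    1]
 [   2   30    2    2    2]
 [  26   33    1    1    1]
 [  34   35    1    1    1]
 [  28   45    1    1    1]]
194 [181, 177, 172, 177, 176, 178, 162, 46, 48, 50, 50, 51, 46, 38, 26, 22, 42, 66, 69, 123, 178, 180, 171, 173, 175, 179]
196 [173, 179, 169, 177, 178, 188, 78, 45, 51, 47, 52, 47, 41, 32, 28, 29, 36, 39, 44, 56, 149, 173, 171, 179, 173, 175]
198 [170, 167, 178, 177, 180, 130, 53, 48, 50, 51, 45, 43, 38, 29, 26, 35, 38, 44, 45, 105, 175, 174, 175, 179, 166, 174]
200 [175, 177, 175, 184, 168, 83, 49, 49, 50, 53, 47, 38, 33, 26, 27, 38, 43, 46, 61, 165, 175, 174, 166, 169, 173, 164]
150 [626.78910141 263.51020894 150.        ]
157 [625.69558458 261.93031552 157.        ]
163 [624.75828443 260.57612116 163.        ]
```

```bash
python3 -c "
from h import *
a=cv2.imread('pics/side4.png');p=telemetry.sense()['eef_pos']
e=np.array([np.cos(np.radians(-12.3)),np.sin(np.radians(-12.3)),0])
q0=proj('side',p+[0,0,18]+e*30);q1=proj('side',p+[0,0,18]+e*120);print('level slope',(q1-q0)[1]/(q1-q0)[0],q0,q1)
g=cv2.cvtColor(a,cv2.COLOR_BGR2GRAY)
# perspective: edges of a level tube, top/bottom silhouettes; measure edges by max gradient per column
d=cv2.GaussianBlur(g,(3,3),0).astype(int)
T=[];B=[]
for u in range(190,220):
    c=np.diff(d[138:168,u]);i=c[:14].argmax();j=12+c[12:].argmin();T.append((u,138.5+i));B.append((u,138.5+j))
T=np.array(T);B=np.array(B);print(T[:,1],B[:,1])
for n,Q in(('T',T),('B',B)): vx,vy,x,y=cv2.fitLine(Q.astype(np.float32),cv2.DIST_HUBER,0,.01,.01).ravel();print(n,vy/vx,'at u=205:',y+(205-x)*vy/vx)
for th in(0,-2,-4,-6):
  t=np.radians(th);q1=proj('side',p+[0,0,18]+(e*np.cos(t)+np.array([0,0,np.sin(t)]))*120);print(th,(q1-q0)[1]/(q1-q0)[0] if 0 else (q1-proj('side',p+[0,0,18]))[1]/(q1-proj('side',p+[0,0,18]))[0])
"
```

```text
level slope -0.20077667142127362 [185.41730045 155.24620906] [218.87732427 148.52821686]
[148.5 148.5 147.5 147.5 147.5 147.5 147.5 147.5 147.5 147.5 146.5 146.5
 146.5 146.5 146.5 146.5 146.5 146.5 146.5 146.5 146.5 145.5 145.5 145.5
 145.5 145.5 145.5 145.5 145.5 145.5] [157.5 157.5 157.5 157.5 157.5 157.5 157.5 157.5 157.5 157.5 156.5 156.5
 156.5 156.5 156.5 156.5 156.5 155.5 155.5 155.5 155.5 155.5 155.5 155.5
 155.5 155.5 155.5 155.5 155.5 154.5]
T -0.09347732 at u=205: 146.55804
B -0.09890661 at u=205: 156.2934
0 -0.2007766714212732
-2 -0.16634245429860559
-4 -0.13209789369107797
-6 -0.09795849354609674
```

The bottom end hangs about 6° low, so the pads grip about 26 mm above the TCP. I'll level the tube by tilting the tool −6°, and shift it over the mixer.

>>> servo_tool(
  deltas=[
    [[0.02,0.005,0],[0,0,0],0],
    [[0.05,0.005,0],[0,0,0],0],
    [[0.04,0,0],[0,0,0],0],
    [[0.01,0,0],[0,-0.02,0],0],
    [[0,0,0],[0,-0.03,0],0],
    [[0,0,0],[0,-0.017,0],0],
    [[0,0,0],[0,0,0],0],
    [[0,0,0],[0,0,0],0],
  ],
)

```text
time_s: 13.6
eef_pos: [472.9, 301.4, 144.0]
ee_rot: [0.052, 0.106, 0.993, -0.006]
force: [1.0, -0.5, -0.2]
grip_width: 0.338
grip_force: 39.5
```

>>> servo_tool(
  deltas=[
    [[0.003,0,0.03],[0,0,0],0],
    [[0.006,0,0.06],[0,0,0],0],
    [[0.008,0,0.08],[0,0,0],0],
    [[0.006,0,0.06],[0,0,0],0],
    [[0.004,0,0.04],[0,0,0],0],
    [[0.002,0,0.02],[0,0,0],0],
    [[0,0,0],[0,0,0],0],
    [[0,0,0],[0,0,0],0],
  ],
)

```text
time_s: 14.4
eef_pos: [473.6, 301.4, 86.0]
ee_rot: [0.053, 0.106, 0.993, -0.005]
force: [0.1, -0.2, -1.2]
grip_width: 0.341
grip_force: 39.5
```

```bash
cat > e.py <<'E'
from h import *
a=optics.capture('side');b=optics.capture('top');p=telemetry.sense()['eef_pos']
go([470,300.5,60],167.7)
cv2.imwrite('pics/s5.png' ,np.hstack([cv2.resize(a[110:240,120:270],(460,400),interpolation=cv2.INTER_CUBIC),cv2.resize(b[190:290,110:195],(340,400),interpolation=cv2.INTER_CUBIC)]))
cv2.imwrite('pics/side5.png',a);cv2.imwrite('pics/top5.png',b)
E
python3 e.py
```

```text
t 14.5 pos [473.6 301.4  86.2] yaw 167.78 tilt [-0.106  0.001 -0.994] F [ 0.8 -1.2 -0.6] grip 0.3387921451920955 39.52779695391655 q [ 0.39  0.51  1.62 -0.07  0.92 -0.93]
shift units [ 0.0306 -0.0084  0.1285] turn units [0.0005 0.0676 0.0009] shift in new axes [ 0.0168 -0.0083  0.131 ]
```

View pics/s5.png

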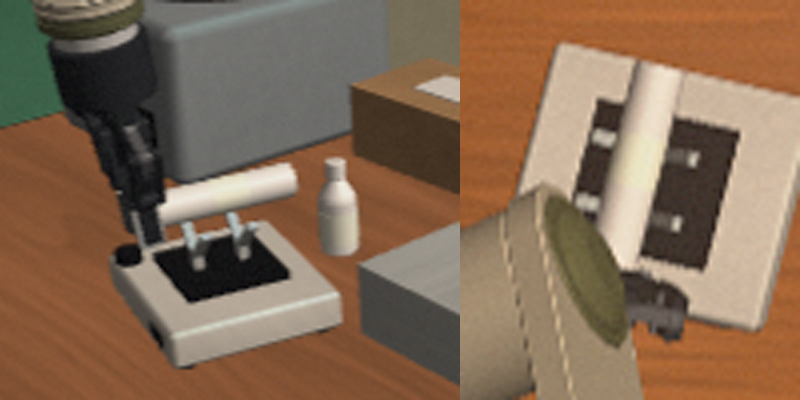

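The side view shows the tube level, its edges sloping like the projected level line. In the top view it lies between the fork tips, with its bottom end at about picture (160,206). One check of the lengthwise position.

```bash
python3 -c "
from h import *
E=np.array([600.4,272.1,0])
for z in(112,120,127): print(z,'expected end px',proj('top',E+[0,0,z]))
b=cv2.imread('pics/top5.png');hs=cv2.cvtColor(b,cv2.COLOR_BGR2HSV);g=cv2.cvtColor(b,cv2.COLOR_BGR2GRAY)
for u in(157,160,163): print(u,[int(x) for x in g[198:214,u]])
for r in(212,216): print(r,[int(x) for x in g[r,144:176]])
M=np.array([532,287,0]);e=np.array([.977,-.213,0])
for s in (50,35): print(s,proj('top',M+e*s+[0,0,112]),s,proj('side',M+e*s+[0,0,112]))
a=cv2.cvtColor(cv2.imread('pics/side5.png'),cv2.COLOR_BGR2GRAY)
print('side end exp',proj('side',E+[0,0,112]))
for v in(165,168): print(v,[int(x) for x in a[v,200:226]])
"
```

```text
112 expected end px [160.00427367 205.65092851]
120 expected end px [159.25584456 205.20729239]
127 expected end px [158.59294971 204.81435724]
157 [108, 112, 116, 113, 113, 109, 111, 137, 176, 198, 199, 202, 206, 211, 211, 216]
160 [110, 111, 109, 114, 111, 112, 112, 108, 184, 226, 223, 224, 226, 227, 226, 226]
163 [111, 111, 116, 112, 115, 112, 112, 109, 105, 192, 224, 220, 216, 215, 211, 211]
212 [191, 186, 190, 188, 185, 186, 187, 177, 95, 130, 160, 181, 196, 211, 221, 224, 226, 225, 219, 211, 190, 171, 189, 183, 188, 185, 184, 186, 187, 185, 186, 183]
216 [73, 50, 44, 45, 46, 57, 62, 98, 131, 158, 178, 200, 211, 220, 224, 226, 225, 221, 210, 194, 171, 184, 188, 186, 188, 185, 187, 188, 187, 187, 184, 184]
50 [157.91571216 213.80796416] 50 [207.9141648  168.94225664]
35 [156.34118427 219.94231862] 35 [202.47706809 170.13182696]
side end exp [215.07474252 167.3736286 ]
165 [121, 164, 189, 188, 195, 203, 209, 213, 217, 218, 221, 222, 224, 225, 226, 196, 133, 99, 99, 97, 98, 96, 94, 96, 95, 88]
168 [225, 226, 228, 228, 230, 232, 232, 235, 233, 231, 229, 227, 223, 221, 218, 216, 167, 95, 93, 96, 97, 94, 96, 97, 95, 95]
```

Position is within about 1 mm. Lowering gently.

>>> servo_tool(
  deltas=[
    [[0.002,0,0.02],[0,0,0],0],
    [[0.003,0,0.03],[0,0,0],0],
    [[0.003,0,0.03],[0,0,0],0],
    [[0.002,0,0.02],[0,0,0],0],
    [[0.001,0,0.01],[0,0,0],0],
    [[0,0,0],[0,0,0],0],
    [[0,0,0],[0,0,0],0],
  ],
)

```text
time_s: 15.2
eef_pos: [473.6, 301.4, 63.7]
ee_rot: [0.053, 0.106, 0.993, -0.005]
force: [-1.1, 2.3, 0.1]
grip_width: 0.338
grip_force: 39.7
```

>>> servo_tool(
  deltas=[
    [[0,0,0.01],[0,0,0],0],
    [[0,0,0.01],[0,0,0],0],
    [[0,0,0],[0,0,0],0],
  ],
)

```text
time_s: 15.5
eef_pos: [474.2, 301.9, 60.3]
ee_rot: [0.053, 0.106, 0.993, -0.005]
force: [-3.2, 5.3, 6.6]
grip_width: 0.339
grip_force: 40.4
```

Contact: the sideways force says the seat lies a little towards +y. I'll give way to it and go on down.

>>> servo_tool(
  deltas=[
    [[0,0.01,0],[0,0,0],0],
    [[0,0,0],[0,0,0],0],
    [[0,0,0],[0,0,0],0],
  ],
)

```text
time_s: 15.8
eef_pos: [474.7, 303.4, 59.7]
ee_rot: [0.053, 0.106, 0.993, -0.005]
force: [0.7, 3.1, 2.0]
grip_width: 0.341
grip_force: 40.0
```

>>> servo_tool(
  deltas=[
    [[0,0.005,0.005],[0,0,0],0],
    [[0,0,0.005],[0,0,0],0],
    [[0,0,0],[0,0,0],0],
    [[0,0,0],[0,0,0],0],
  ],
)

```text
time_s: 16.2
eef_pos: [474.9, 304.2, 58.0]
ee_rot: [0.053, 0.106, 0.993, -0.005]
force: [-1.5, 2.5, 8.3]
grip_width: 0.337
grip_force: 40.4
```

```bash
python3 -c "
from h import *
go([470,300.5,57],167.7)
print(telemetry.sense()['wrist_torque'])"
```

```text
t 16.2 pos [474.9 304.2  58. ] yaw 167.78 tilt [-0.106  0.    -0.994] F [-1.5  2.5  8.3] grip 0.33650684422130844 40.43547302484512 q [ 0.39  0.56  1.63 -0.08  0.87 -0.92]
shift units [ 0.0203 -0.0234  0.0026] turn units [0.0004 0.0674 0.0009] shift in new axes [ 0.0199 -0.0234  0.0048]
[ 0.26365531 -0.08139406  0.11704246]
```

```bash
python3 -c "
from h import *
a=optics.capture('side');b=optics.capture('top');cv2.imwrite('pics/side6.png',a)
g=cv2.GaussianBlur(cv2.cvtColor(a,cv2.COLOR_BGR2GRAY),(3,3),0).astype(int)
M=np.array([532,287,0]);e=np.array([.977,-.213,0]);r=np.array([0,0,1])
# expected seated axis pixels and silhouette top
for s in(5,45,55,65): print(s,'axis exp',proj('side',M+e*s+[0,0,83]).round(1))
T=[]
for u in range(198,212):
    q=g[158:192,u];d=np.diff(q);i=d[:18].argmax();T.append((u,158.5+i));print(u,158.5+i,158.5+10+d[10:].argmin())
h=cv2.cvtColor(b,cv2.COLOR_BGR2GRAY)
for s in(50,60,70): print('top exp',s,proj('top',M+e*s+[0,0,83]).round(1))
for rr in(212,215,218): print(rr,[int(x) for x in h[rr,148:180]])
for u in (160,162,164): print(u,[int(x) for x in h[200:214,u]])
"
```

```text
5 axis exp [192.5 182.9]
45 axis exp [207.  179.6]
55 axis exp [210.5 178.7]
65 axis exp [214.1 177.9]
198 173.5 183.5
199 173.5 182.5
200 172.5 183.5
201 172.5 184.5
202 172.5 183.5
203 171.5 186.5
204 171.5 187.5
205 171.5 188.5
206 171.5 189.5
207 170.5 190.5
208 170.5 190.5
209 170.5 180.5
210 169.5 179.5
211 169.5 179.5
top exp 50 [160.6 215.2]
top exp 60 [161.6 211.2]
top exp 70 [162.6 207.2]
212 [187, 187, 188, 187, 176, 98, 130, 159, 180, 199, 211, 217, 220, 222, 220, 216, 202, 169, 187, 187, 184, 184, 184, 187, 186, 184, 185, 187, 187, 191, 189, 188]
215 [137, 143, 141, 177, 101, 123, 153, 175, 193, 209, 217, 222, 223, 222, 217, 206, 184, 177, 186, 183, 185, 186, 185, 185, 188, 186, 184, 187, 187, 188, 190, 186]
218 [51, 46, 45, 72, 112, 145, 168, 187, 203, 216, 219, 220, 222, 222, 212, 196, 149, 194, 194, 188, 186, 187, 187, 189, 185, 187, 187, 188, 186, 184, 188, 186]
160 [115, 116, 112, 109, 110, 108, 160, 208, 220, 222, 221, 220, 220, 224]
162 [114, 114, 112, 112, 113, 111, 123, 177, 214, 224, 220, 223, 220, 220]
164 [115, 115, 112, 112, 110, 113, 104, 163, 206, 211, 208, 208, 202, 198]
```

```bash
python3 -c "
from h import *
np.set_printoptions(linewidth=200)
b=optics.capture('top');a=optics.capture('side')
o=cv2.imread('pics/top0.png')
h=cv2.cvtColor(b,cv2.COLOR_BGR2GRAY);k=cv2.cvtColor(o,cv2.COLOR_BGR2GRAY)
cv2.imwrite('pics/top6.png',b)
print(np.arange(140,174))
for r in(224,226,228,230): print(r,k[r,140:174]);print('now',h[r,140:174])
c1=cv2.resize(a[150:225,150:225],(450,450),interpolation=cv2.INTER_CUBIC);c2=cv2.resize(b[200:260,130:176],(345,450),interpolation=cv2.INTER_CUBIC)
cv2.imwrite('pics/s6.png',np.hstack([c1,c2]))
"
```

```text
[140 141 142 143 144 145 146 147 148 149 150 151 152 153 154 155 156 157 158 159 160 161 162 163 164 165 166 167 168 169 170 171 172 173]
224 [192 184  84 161 185 184 183 186 182 169 146 148 118 116  63  42  44  45  51  52  50  54  49  55  51  50  55  49  49  52  57  55  54  54]
now [191 180  87 158 185 180 176 180 183 155  99 133 161 184 199 212 222 223 222 220 218 211 169  67  48  54  50  55  52  53  54  52  55  57]
226 [200 124  53  55  63 103 131 140 141 163 185 185 185 181 179 185 169 169 126  81  69  71  68  56  55  54  51  47  53  55  54  51  52  48]
now [198 124  49  60  57 103 129 138 143 139 112 145 176 193 209 221 226 226 225 227 220 215 127  58  56  53  53  50  53  58  53  54  54  58]
228 [181  58  48  51  55  52  51  49  52  44  41  56  85 105 133 137 165 171 122  94  94  88  96  91  95  92  88 120 150 130  58  51  53  50]
now [177  58  48  51  51  53  52  51  48  92 127 157 182 202 217 219 225 226 228 226 217 202  98  92  93  91  84 119 148 129  59  53  54  52]
230 [ 81  45  52  53  53  57  53  52  50  48  48  46  53  55  53  51  48  51  46  50  63  78  67  76  78  75  86 161 195  87  54  52  55  50]
now [ 84  47  49  53  53  52  50  45  76 108 144 174 193 207 219 225 224 226 226 222 214 146  73  72  73  80  80 160 191  85  51  53  58  54]
```

View pics/s6.png

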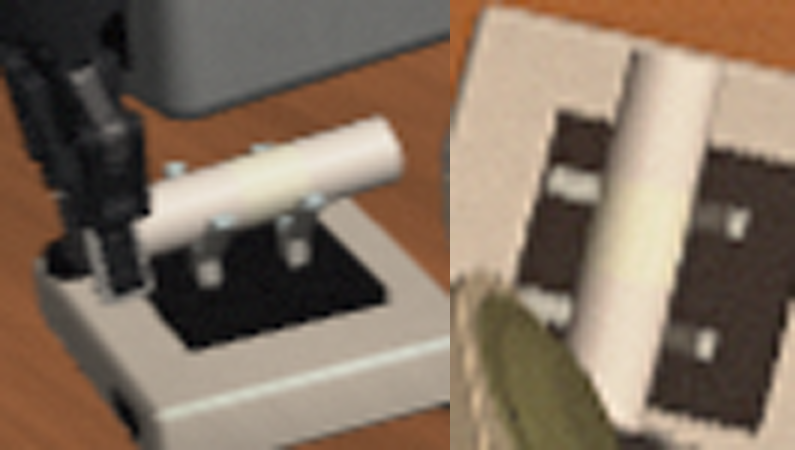

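In the top view the tube is centred between the fork tips (tube 149.5–162, forks 142.5–169.5 at row 227), and its middle label lies between the forks. In the side view the bottom end is about 3° high, bearing on the near fork only. I'll raise the cap end 2–3 mm while turning back 3°, so that it lies on both forks.

>>> servo_tool(
  deltas=[
    [[0,0,-0.006],[0,0.011,0],0],
    [[0.005,0,-0.006],[0,0.011,0],0],
    [[0.005,0,0],[0,0.011,0],0],
    [[0,0,0],[0,0,0],0],
    [[0,0,0],[0,0,0],0],
  ],
)

```text
time_s: 16.9
eef_pos: [473.2, 304.6, 60.0]
ee_rot: [0.027, 0.106, 0.994, -0.003]
force: [4.5, 4.1, 5.1]
grip_width: 0.337
grip_force: 40.2
```

```bash
cat > m.py <<'E'
from h import *
a=optics.capture('side');b=optics.capture('top');go([470,300.5,60],167.7)
g=cv2.GaussianBlur(cv2.cvtColor(a,cv2.COLOR_BGR2GRAY),(3,3),0).astype(int)
T=[];B=[]
for u in range(180,212):
    d=np.diff(g[155:200,u]);T.append((u,155.5+d[:26].argmax()))
for u in list(range(187,197))+list(range(204,214)):
    t=dict(T).get(u,170);d=np.diff(g[int(t)+6:int(t)+16,u]);B.append((u,int(t)+6.5+d.argmin()))
for Q in(T,B): vx,vy,x,y=cv2.fitLine(np.array(Q,np.float32),cv2.DIST_HUBER,0,.01,.01).ravel();print('slope',vy/vx,'v at 203',y+(203-x)*vy/vx)
M=np.array([532,287,0]);e=np.array([.977,-.213,0])
for th in(-4,0,4):
    w=lambda s:proj('side',M+e*s+[0,0,83+s*np.sin(np.radians(th))]);q=w(60)-w(-20);print(th,'exp slope',q[1]/q[0],'axis v at 203',w(0)[1]+(203-w(0)[0])*q[1]/q[0])
h=cv2.cvtColor(b,cv2.COLOR_BGR2GRAY);print('end rows',[200+np.diff(h[200:214,u].astype(int)).argmax()+.5 for u in(160,161,162,163)],'exp',proj('top',M+e*70+[0,0,83]))
E
python3 m.py
```

```text
t 17.0 pos [473.2 304.6  60. ] yaw 167.78 tilt [-0.055  0.001 -0.998] F [4.3 3.9 4.4] grip 0.3360678618531965 40.156981498003006 q [ 0.38  0.56  1.61 -0.04  0.92 -0.96]
shift units [ 0.0112 -0.0235 -0.0004] turn units [0.0005 0.0352 0.001 ] shift in new axes [ 0.0112 -0.0235  0.0002]
slope -0.23543815 v at 203 173.0398
slope -0.30366945 v at 203 183.23224
-4 exp slope -0.16133719738524735 axis v at 203 181.30151520322045
0 exp slope -0.229062950213321 axis v at 203 180.46311126262438
4 exp slope -0.29772032382567637 axis v at 203 179.6131744190473
end rows [np.float64(205.5), np.float64(206.5), np.float64(206.5), np.float64(206.5)] exp [162.64218376 207.21633847]
```

Fy ≈ Fz, which is what bearing on the −y slope alone would give. I'll ease further to +y until the sideways force vanishes.

>>> servo_tool(
  deltas=[
    [[-0.005,0.01,0],[0,0,0],0],
    [[0,0,0],[0,0,0],0],
    [[0,0,0],[0,0,0],0],
  ],
)

```text
time_s: 17.3
eef_pos: [473.3, 305.5, 59.5]
ee_rot: [0.026, 0.107, 0.994, -0.004]
force: [-0.7, -2.8, 6.3]
grip_width: 0.339
grip_force: 40.3
```

>>> servo_tool(
  deltas=[
    [[-0.005,0.005,0.005],[0,0,0],0],
    [[0,0,0],[0,0,0],0],
    [[0,0,0],[0,0,0],0],
  ],
)

```text
time_s: 17.6
eef_pos: [473.3, 306.0, 58.1]
ee_rot: [0.024, 0.107, 0.994, -0.005]
force: [-5.0, -4.4, 7.0]
grip_width: 0.335
grip_force: 40.9
```

The sideways force has changed sign, so the tube is in the V. I'll relax halfway back and check.

>>> servo_tool(
  deltas=[
    [[0.01,-0.007,0],[0,0,0],0],
    [[0,0,0],[0,0,0],0],
    [[0,0,0],[0,0,0],0],
  ],
)

```text
time_s: 17.9
eef_pos: [472.6, 305.8, 58.6]
ee_rot: [0.026, 0.106, 0.994, -0.003]
force: [0.9, 0.5, 4.5]
grip_width: 0.331
grip_force: 40.4
```

```bash
python3 m.py
```

```text
t 18.0 pos [472.7 305.9  58.6] yaw 167.78 tilt [-0.053 -0.001 -0.999] F [-0.5 -0.9  3.4] grip 0.33938866480252766 40.398902893066406 q [ 0.38  0.57  1.61 -0.04  0.92 -0.96]
shift units [ 0.007  -0.0292 -0.0075] turn units [-0.0004  0.0335  0.0008] shift in new axes [ 0.0073 -0.0292 -0.0071]
slope -0.2599209 v at 203 172.64265
slope -0.31909543 v at 203 183.03294
-4 exp slope -0.16133719738524735 axis v at 203 181.30151520322045
0 exp slope -0.229062950213321 axis v at 203 180.46311126262438
4 exp slope -0.29772032382567637 axis v at 203 179.6131744190473
end rows [np.float64(205.5), np.float64(206.5), np.float64(206.5), np.float64(206.5)] exp [162.64218376 207.21633847]
```

>>> servo_tool(
  deltas=[
    [[0,0,-0.004],[0,0.01,0],0],
    [[0.003,0,-0.004],[0,0.01,0],0],
    [[0.003,0,0],[0,0.01,0],0],
    [[0,0,0],[0,0,0],0],
    [[0,0,0],[0,0,0],0],
  ],
)

```text
time_s: 18.5
eef_pos: [471.8, 306.2, 60.3]
ee_rot: [0.003, 0.106, 0.994, -0.0]
force: [2.2, -1.4, 3.6]
grip_width: 0.339
grip_force: 40.4
```

```bash
python3 m.py; python3 -c "
from h import *
print(telemetry.sense()['wrist_torque'])"
```

```text
t 18.6 pos [471.9 306.2  60.3] yaw 167.78 tilt [-0.007 -0.    -1.   ] F [ 2.3 -2.2  3.4] grip 0.3393692456652435 40.38534186780453 q [ 0.37  0.58  1.58 -0.    0.98 -0.99]
shift units [ 0.0031 -0.0297  0.0017] turn units [-0.0001  0.0043  0.0009] shift in new axes [ 0.003  -0.0297  0.0017]
slope -0.2252936 v at 203 173.54707
slope -0.27809617 v at 203 183.70476
-4 exp slope -0.16133719738524735 axis v at 203 181.30151520322045
0 exp slope -0.229062950213321 axis v at 203 180.46311126262438
4 exp slope -0.29772032382567637 axis v at 203 179.6131744190473
end rows [np.float64(205.5), np.float64(206.5), np.float64(207.5), np.float64(206.5)] exp [162.64218376 207.21633847]
[-0.43928833 -0.50199068 -0.07907252]
```

The tube is level and the forks support it (3.4 N). Opening, then retreating upward.

>>> servo_tool(
  deltas=[
    [[0,0,0],[0,0,0],0.4],
    [[0,0,0],[0,0,0],0.45],
    [[0,0,0],[0,0,0],0.55],
    [[0,0,0],[0,0,0],0.65],
    [[0,0,0],[0,0,0],0.65],
    [[0,0,0],[0,0,0],0.65],
  ],
  squeeze=20,
)

```text
time_s: 19.2
eef_pos: [471.6, 306.3, 60.3]
ee_rot: [0.003, 0.106, 0.994, -0.0]
force: [1.3, 0.2, 0.6]
grip_width: 0.646
grip_force: 0.0
```

```bash
python3 m.py
```

```text
t 19.3 pos [471.7 306.3  60.3] yaw 167.78 tilt [-0.006 -0.    -1.   ] F [-0.1 -0.5 -0.5] grip 0.6464313936851783 0.0 q [ 0.37  0.58  1.58 -0.    0.98 -0.99]
shift units [ 0.0019 -0.0302  0.0015] turn units [-0.      0.0039  0.0009] shift in new axes [ 0.0019 -0.0302  0.0015]
slope -0.21401748 v at 203 173.64543
slope -0.27809617 v at 203 183.70476
-4 exp slope -0.16133719738524735 axis v at 203 181.30151520322045
0 exp slope -0.229062950213321 axis v at 203 180.46311126262438
4 exp slope -0.29772032382567637 axis v at 203 179.6131744190473
end rows [np.float64(205.5), np.float64(206.5), np.float64(207.5), np.float64(206.5)] exp [162.64218376 207.21633847]
```

The tube hardly moved on release, so it was already lying there. Lifting straight up.

>>> servo_tool(
  deltas=[
    [[0,0,-0.03],[0,0,0],0.65],
    [[0,0,-0.08],[0,0,0],0.65],
    [[0,0,-0.15],[0,0,0],0.65],
    [[0,0,-0.15],[0,0,0],0.65],
    [[0,0,-0.15],[0,0,0],0.65],
    [[0,0,-0.05],[0,0,0],0.65],
    [[0,0,0],[0,0,0],0.65],
    [[0,0,0],[0,0,0],0.65],
  ],
)

```text
time_s: 20.1
eef_pos: [470.4, 306.3, 181.0]
ee_rot: [0.002, 0.106, 0.994, -0.001]
force: [-0.3, -0.3, -0.1]
grip_width: 0.652
grip_force: 0.0
```

```bash
python3 m.py; python3 -c "
from h import *
b=optics.capture('top');h=cv2.cvtColor(b,cv2.COLOR_BGR2HSV)
m=((h[...,1]<75)&(h[...,2]>60)).astype(np.uint8);n,l,s,c=cv2.connectedComponentsWithStats(m)
k=l[276,327];print('short',c[k],s[k,4])
np.set_printoptions(linewidth=200)
g=cv2.cvtColor(b,cv2.COLOR_BGR2GRAY)
M=np.array([532,287,0]);e=np.array([.977,-.213,0])
for t in(50,0,-40): u,v=proj('top',M+e*t+[0,0,83]);print(t,u,v,g[round(v),round(u)-10:round(u)+11])
"
```

```text
t 20.2 pos [470.4 306.2 180.7] yaw 167.78 tilt [-0.004 -0.002 -1.   ] F [-0.6 -0.5 -0.3] grip 0.6462018456723333 0.0 q [ 0.37  0.43  1.46 -0.    1.24 -0.99]
shift units [-0.0017 -0.0275  0.6038] turn units [-0.001   0.0026  0.0009] shift in new axes [-0.0041 -0.0284  0.6037]
slope -0.21401748 v at 203 173.64543
slope -0.27809617 v at 203 183.70476
-4 exp slope -0.16133719738524735 axis v at 203 181.30151520322045
0 exp slope -0.229062950213321 axis v at 203 180.46311126262438
4 exp slope -0.29772032382567637 axis v at 203 179.6131744190473
end rows [np.float64(205.5), np.float64(206.5), np.float64(206.5), np.float64(206.5)] exp [162.64218376 207.21633847]
short [327.24561404 275.69298246] 114
50 160.60222054804677 215.18530809720565 [176 146 102 138 167 188 201 217 223 223 226 222 220 204 168 183 182 182 183 185 185]
0 155.47003761476523 235.23381178241448 [ 51  48  76 119 150 185 201 217 222 228 225 226 229 221 215 126  57  52  54  56  52]
-40 151.33076287959943 251.40359097011816 [158 159  99 121 155 176 194 209 220 221 227 223 221 215 199  84  49  51  57  55  58]
```

The tube has stayed seated and level on the mixer's axis, the short tube still stands, and the gripper is clear. Handing in.

```bash
python3 -c "
from rig import ctrl
print(ctrl.finish_job())"
```

```text
the job is handed in; nothing more can be done
None
```

The long tube was swung level on the trough rim (about 6° low, corrected by tilting the tool) and now lies level in the mixer's forks, centred to about 1–2 mm; the short tube still stands, and I handed the job in at about 20 s.

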